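# Hang the hook-on caddy in the notch of the offcut bin's rim

## Robot

A 7-joint arm with a two-finger parallel gripper is mounted at the origin on the work surface. World frame = base frame: x ahead of the robot, y to its left, z up, the work surface at z = 0. Lengths are in m, angles in rad, forces in N, time in s.
With the tool pointing down it reaches from about 0.425 to 0.825 m from the base axis. Payload 3.6 kg.
Tool frame: the origin (TCP) lies at the very end of the fingers, on their centre line; the grasp point (between the pads) lies 19 mm behind it (hold_point_z is the distance from the TCP to the grasp point, in m); z points along the fingers, y is the line along which they close (so a half turn about z gives the same grasp; the last joint's range is limited). The gripper opens to 93 mm and grips with 3 to 60 N. Pads are 15 mm wide; open, the fingers measure 128 mm over their backs; the gripper's body (75 mm by 188 mm) begins 65 mm behind the grasp point.
Start: joints at [-0.026, 0.615, -0.013, 1.423, 0.008, 1.103, -0.04], TCP at [0.65, 0, 0.219] pointing down, gripper open.
Joint ranges: [-3.12, 3.12], [-0.3, 2.06], [-1.34, 1.32], [0.26, 2.42], [-1.36, 4.5], [0.01, 1.98], [-2.84, 2.84]. Speed limits (rad/s): [2.79, 2.79, 3.14, 3.14, 3.14, 3.14, 3.14].

## Interface

Orientations are given as a 3x3 rotation matrix whose columns are the frame's x, y, z axes.
In Python, from station import read_state, get_image, get_calibration, job_done, hold_point_z gives the robot as it stands.
- The arm moves only by the tool arm_command, never from a script. Its argument "rows" is a list that holds one entry, the list of rows, each a list of 7 numbers: the turn, a rotation vector about the tool's x, y, z in degrees, then the shift along the tool's x, y, z in cm, then the opening, from -1 (shut) to 1 (fully open). In form: [[[rx, ry, rz, dx, dy, dz, hand], ...]]. A call has 1 to 12 rows; each row is the pose to reach, as a shift and turn from the pose commanded when the call began, along the tool's axes at that moment; what a row does not reach only later rows make up. A row lasts 1/12 s, in which the tool goes at most 41.7 mm and 7.16 degrees, less where a joint would pass 70% of its speed; a pose out of reach is approached as far as the arm can. A call with a gripper value outside its range is refused whole. The fingers move at their own pace and stop on an object; the grip force is fixed at half the most. Time passes only in rows, so rows that repeat a pose let the fingers close. It gives the time, the measured TCP pose, the force, the opening and the grip force at its end, in the units of the state.
- read_state(): the state, without advancing time (a new reading comes with each control period).
- get_image(name): name is "scene" or "side" or "wrist"; returns (picture, depth): 400x640x3 uint8, red, green, blue; 400x640 float32, m along the optical axis (not along the pixel's ray), 0 where there is no reading.
- get_calibration(name): a dict with "mtx" (3x3 intrinsics, pixels), "R" (3x3) and "t" (3): a world point X has camera coordinates R X + t; the wrist camera has in their place "T_tool_cam" (4x4, takes a point from camera to tool coordinates, whose origin is the TCP and whose axes are the flange's). Camera axes: x right, y down, z forward; pixel columns grow to the right and rows downward; lengths in m; the calibration is good to about 2 mm. A picture is of the moment at which its call begins: read the wrist's pose just before it. get_calibration takes no time and is no camera call.
- job_done(): hands the job in; it is judged then, once.
The state is a dict: "time": time; "qpos": joint angles; "joint_vel": joint speeds; "effort": joint torques, N m; "tool_pos": TCP position; "tcp_rot": TCP orientation; "force": force on the tool from outside, world axes, zero at the start; "torque": the same for the moment, N m; "grip_width": finger opening in m; "grip_force": force on a finger pad.
Only numpy, scipy, OpenCV 4.12 (cv2) and the standard library are available. Lean on these libraries where they do the work, as an engineer would, in place of code of your own. Each camera call takes 0.05 s, during which the arm holds its last target. There are 200 camera calls.

## Task

Pick up the yellow hook-on caddy by its dark wooden grip and hang it by its own hook over the blue-edged rim strip on the front of the wooden offcut bin, with the hook dropped fully home in the strip's notch so that it cannot slide along, then let go. Go gently on the bin: never push the caddy against it with more than 35 N. Leave everything else on the bench where it is.

Things in the scene. Friction and masses are not known exactly. Their poses are not given: they have to be found in the camera images.
- bin: Open wooden bin of offcuts, fixed to the bench: 310 mm wide (y), 200 deep (x), walls 8 thick, 120 high. Origin on the bench under the middle of its front wall (mid-thickness). x points level from the front wall to the bin's back (away from the robot, turned up to 0.25 rad), y along the front wall, z up. Offcuts inside start 40 mm behind the origin and stay below 90 mm height.
- bin_wall (a point): Middle of the front wall's top edge, 120 mm over the bench; axes the bin's. From this edge stands a level steel strip, top edge blue, 6 mm thick, 230 mm long, in the wall's mid-plane (x = 0), its top 25 mm above this point. The strip is clamped at a different place along the wall each time (it holds against 90 N), its y is not measured. It is stiff: touching down on it at 12 mm/s knocks with some 25 N.
- bin_rim (a point): Point 145 mm over the bin's origin: level with the strip's top, in its mid-plane. NOT the notch. The strip's one square-cornered notch, 35 mm wide, 8 deep (bare-steel floor at 137 mm), is in the strip's middle, anywhere from y = -42 to +42 mm of this point (unmeasured): look, or feel for it by sliding the hook lightly along the strip's top until it drops in. Axes the bin's.
- caddy_grip (a point): Centre of the yellow caddy's dark wooden grip, a block 20 (x) by 24 (y) by 48 mm tall (z) on top of the hook. Axes are the caddy's: x from cup to hook, y across, z up; it stands upright. Hold it across its 24 mm (fingers closing along y) by the upper half: fingertips lower than 24 mm below this point would meet the strip, best keep them 10 mm higher than that.
- caddy_hook (a point): Middle of the underside of the hook's bridge, 29 mm straight below the grip's centre; axes the caddy's. Bridge 30 mm wide (y), 5 thick. The slot under it is 11 mm wide (x), from the back plate at x = -5.5 to the tongue at +5.5 mm; the tongue is 3 mm thick and reaches 25 mm down, its last 10 mm flared outward. Hung home in the notch, this point is 137 mm over the bench.
- caddy_cup (a point): Centre of the caddy's cup, an open sheet-metal box 50 (x) by 80 (y) by 55 mm (z), 30.5 mm to the -x side of the grip's centre and 101.5 mm below it; its underside stands on the bench at first. The whole caddy weighs 0.2 to 0.3 kg. When hung, the cup is outside the bin, on the robot's side of the front wall, and may lean a few degrees against it.
- glue: Bystander: white glue bottle, 56 mm across, 150 mm tall. Origin under its centre.
- jar: Bystander: amber jar with steel lid, 68 mm across, 90 mm tall. Origin under its centre.
- mug: Bystander: white mug, 80 mm across, 90 mm tall. Origin under its centre.
- tape: Bystander: roll of tape lying flat, 96 mm across, 24 mm high. Origin under its centre.
- block: Bystander: wooden block 100 by 45 by 35 mm. Origin under its centre.
- driver: Bystander: screwdriver lying on the bench. Origin at its middle, underside.
- brush: Bystander: brush lying on the bench. Origin at its middle, underside.
Things that resemble listed ones, but are neither listed nor needed, are in the scene too. Several things look just like the part that bears caddy_grip: the one meant starts farthest to the robot's right.

How it is judged:
By the outcome, as a careful person would: the job done as asked, in the order asked, and still so for the second after the job is handed in, with the robot touching nothing.
It also fails if it takes over 72 s, if anything falls off the work surface, if the arm or the gripper's body presses on something with over 40 N, if the wrist force passes 120 N, or if a joint passes its speed limit or range.

## Working session

There is one attempt and no reset: what is moved stays moved. The work goes in short steps, Python scripts to look and compute and a tool call to move; the robot and the scene stay as the last step left them, time stands still between calls to the robot, and variables do not carry over. Pictures are saved under pics/ and viewed, at most 10 in all, crops included, and the job is handed in when it is done.

Besides the shell and the picture viewer there is one more tool, called as name(argument=value, ...) on one line, values as JSON. arm_command: Moves the arm, as the interface text tells. Its arguments: {"type":"object","properties":{"rows":{"type":"array","items":{"type":"array","items":{"type":"array","items":{"type":"number"}}}}},"required":["rows"]}

```bash
mkdir -p pics; cat > h.py <<'E'
import numpy as np, cv2
from station import *
def grab(n,save=None):
    s=read_state(); im,d=get_image(n); c=get_calibration(n)
    if 'R' in c: R,t=np.array(c['R']),np.array(c['t']); T=np.eye(4); T[:3,:3]=R.T; T[:3,3]=-R.T@t
    else:
        W=np.eye(4); W[:3,:3]=s['tcp_rot']; W[:3,3]=s['tool_pos']; T=W@np.array(c['T_tool_cam'])
    K=np.array(c['mtx'])
    if save: cv2.imwrite(save,im[:,:,::-1])
    v,u=np.mgrid[:400,:640]
    P=np.stack([(u-K[0,2])/K[0,0]*d,(v-K[1,2])/K[1,1]*d,d],-1)@T[:3,:3].T+T[:3,3]
    P[d==0]=np.nan
    return im,d,P,K,T
def proj(X,K,T):
    p=K@(T[:3,:3].T@(np.array(X)-T[:3,3])); return p[:2]/p[2]
E
python3 - <<'E'
from h import *
a=grab('scene','pics/scene.png');b=grab('side','pics/side.png')
np.savez('first.npz',im=a[0],P=a[2],im2=b[0],P2=b[2])
for g in(a,b): print(g[4].round(2).tolist())
s=read_state();print(s['tool_pos'],s['tcp_rot'],s['force'],hold_point_z)
E
```

```text
[[0.75, 0.45, -0.49, 1.13], [0.66, -0.5, 0.56, -0.7], [0.01, -0.74, -0.67, 1.07], [0.0, 0.0, 0.0, 1.0]]
[[0.94, -0.23, 0.23, 0.14], [-0.33, -0.64, 0.7, -0.88], [-0.01, -0.74, -0.68, 1.01], [0.0, 0.0, 0.0, 1.0]]
[ 6.49291618e-01 -2.50084611e-05  2.17612709e-01] [[-5.34773779e-05  9.99997347e-01 -2.30298897e-03]
 [ 9.99999995e-01  5.32905843e-05 -8.11704885e-05]
 [-8.10475455e-05 -2.30299330e-03 -9.99997345e-01]] [-0.12827559  0.289697    0.06490329] 0.0188
```

View pics/scene.png

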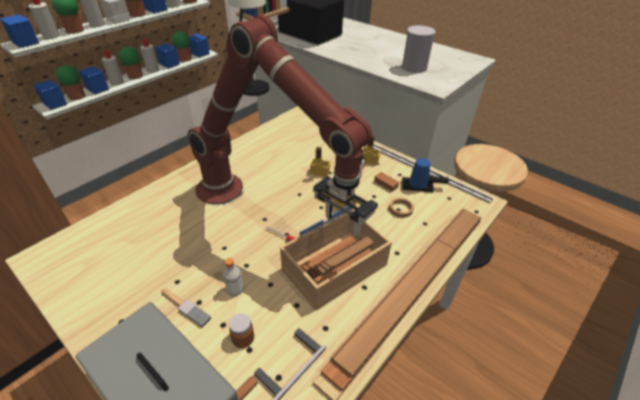

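View pics/side.png

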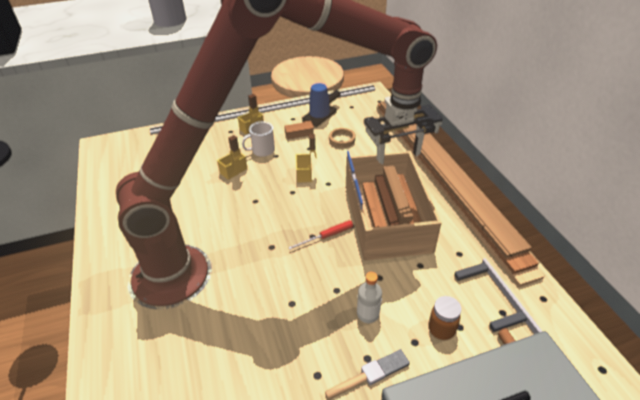

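Candidates (side view): yellow caddies with dark grips at (233,145), (252,102) and (311,143). I'll compute which one is farthest right (lowest y), plus the bin pose.

```bash
python3 - <<'E'
from h import *
z=np.load('first.npz')
for im,P in((z['im'],z['P']),(z['im2'],z['P2'])):
    hsv=cv2.cvtColor(im,cv2.COLOR_RGB2HSV)
    P=P.copy()
    m=((hsv[...,0]>18)&(hsv[...,0]<32)&(hsv[...,1]>170)&(P[...,2]>.01)&(P[...,2]<.25)).astype(np.uint8)
    n,l,st,c=cv2.connectedComponentsWithStats(m)
    for i in range(1,n):
        if st[i,4]>25: q=P[l==i]; print('Y',c[i].round(),st[i,4],np.nanmedian(q,0).round(3),np.nanmin(q,0).round(3),np.nanmax(q,0).round(3))
    m=((hsv[...,0]>100)&(hsv[...,0]<130)&(hsv[...,1]>120)&(P[...,2]>.1)&(P[...,2]<.18)).astype(np.uint8)
    n,l,st,c=cv2.connectedComponentsWithStats(m)
    for i in range(1,n):
        if st[i,4]>15:
            q=P[l==i];print('B',c[i].round(),st[i,4],np.nanmedian(q,0).round(3),q[q[:,1].argmin()].round(3),q[q[:,1].argmax()].round(3),np.nanmax(q[:,2]))
    # bin wall tops
    m=(abs(P[...,2]-.12)<.006)&(P[...,0]>.5)&(P[...,0]<1)&(abs(P[...,1])<.5)
    q=P[m][:,:2].astype(np.float32); r=cv2.minAreaRect(q);print('rect',r,len(q))
    for (u,v) in [(233,143),(252,102),(311,141)]: print(P[v-1:v+2,u-1:u+2].reshape(-1,3).mean(0).round(3))
im=z['im2'];cr=im[85:265,210:450]
cv2.imwrite('pics/crop1.png',cv2.resize(cr,None,fx=3.3,fy=3.3,interpolation=cv2.INTER_CUBIC)[:,:,::-1])
E
```

```text
B [422. 166.] 163 [0.628 0.56  0.125] [0.619 0.539 0.104] [0.629 0.602 0.125] 0.1356961439330583
rect ((0.6349486112594604, -0.0017399340867996216), (0.3140748143196106, 0.20313848555088043), 77.63705444335938) 684
[-0.225  0.265 -0.002]
[-1.427  1.39  -0.644]
[ 0.046  0.539 -0.003]
B [318.  87.] 62 [0.615 0.572 0.134] [0.613 0.554 0.132] [0.612 0.595 0.132] 0.14001672981972402
rect ((0.6333040595054626, -0.0012215673923492432), (0.3176174461841583, 0.2024328112602234), 77.99230194091797) 904
[0.257 0.331 0.141]
[0.367 0.556 0.134]
[nan nan nan]
```

View pics/crop1.png

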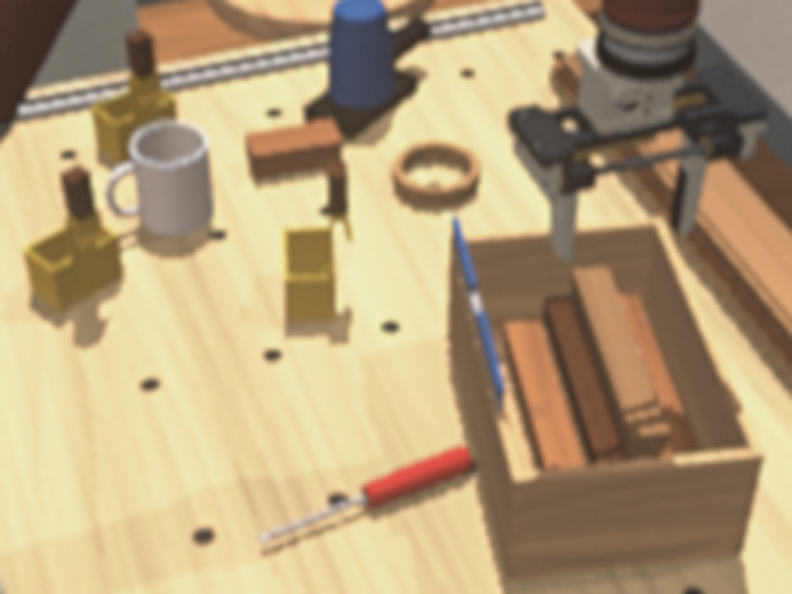

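```bash
python3 - <<'E'
from h import *
z=np.load('first.npz');P=z['P2'];im=z['im2']
hsv=cv2.cvtColor(im,cv2.COLOR_RGB2HSV)
print('cup row samples');
for u,v in[(303,160),(303,172),(298,156),(309,156),(312,138),(312,143),(311,147),(233,143),(251,103),(230,165)]: print(u,v,hsv[v,u],P[v,u].round(3))
box=np.zeros(im.shape[:2],bool);box[125:190,290:320]=1
q=P[box&(P[...,2]>.012)&(P[...,2]<.06)];print('C low',len(q),q.mean(0).round(3),cv2.minAreaRect(q[:,:2].astype(np.float32)))
g=P[box&(P[...,2]>.095)&(P[...,2]<.2)];print('C high',len(g),np.median(g,0).round(3),g.max(0),g.min(0))
# strip
b=np.zeros_like(box);b[145:215,340:372]=1
q=P[b&(P[...,2]>.137)&(P[...,2]<.16)]
print('strip z>137',len(q),q.mean(0));
e=np.array([.2115,.977]);c=np.array([.634,-.0015])-.096*np.array([.977,-.2115])
d=q[:,:2]-c;s=d@e;o=d@np.array([.977,-.2115]);print(c,np.sort(s).round(3)[[0,5,-5,-1]],np.median(o),np.histogram(s,bins=np.arange(-.16,.17,.01)))
m=b&(hsv[...,0]>100)&(hsv[...,0]<130)&(hsv[...,1]>90)
vv,uu=np.where(m);print(m.sum(), uu.min(),uu.max(),vv.min(),vv.max(),sorted(set(vv)))
# ray-plane intersection of blue pixels with z=.145
K=np.array(get_calibration('side')['mtx']);C=get_calibration('side');R=np.array(C['R']);t=np.array(C['t'])
def ray(u,v,zz):
    d=R.T@np.linalg.inv(K)@[u,v,1];o=-R.T@t;return o+d*(zz-o[2])/d[2]
w=np.array([ray(u,v,.145) for u,v in zip(uu,vv)])
d=w[:,:2]-c;s=d@e;print(np.median(d@np.array([.977,-.2115])),np.sort(s)[[0,2,-3,-1]]);ss=np.sort(s);i=np.argmax(np.diff(ss));print('gap',ss[i],ss[i+1])
E
```

```text
cup row samples
303 160 [ 20 144 140] [0.471 0.309 0.032]
303 172 [ 20 145 139] [0.45  0.239 0.042]
298 156 [ 20 147 139] [0.457 0.318 0.046]
309 156 [ 20 140 138] [0.492 0.306 0.046]
312 138 [ 12 119 103] [0.489 0.256 0.153]
312 143 [ 14 103  79] [0.487 0.252 0.137]
311 147 [ 14 104  81] [0.484 0.253 0.122]
233 143 [14 98 73] [0.257 0.332 0.141]
251 103 [ 12 109  70] [0.363 0.55  0.135]
230 165 [ 21 146 150] [0.236 0.338 0.055]
C low 593 [0.484 0.358 0.034] ((0.48522916436195374, 0.3848918676376343), (0.3174624443054199, 0.08847809582948685), 69.2843246459961)
C high 124 [0.488 0.254 0.132] [0.50007687 0.27950069 0.15844947] [0.47677288 0.24715173 0.09558385]
strip z>137 150 [0.54388839 0.04526601 0.14428745]
[0.540208 0.018804] [-0.08  -0.075  0.14   0.151] -0.0021777929778169667 (array([ 0,  0,  0,  0,  0,  0,  0,  0, 13,  5,  9,  9,  5,  7,  7,  6,  8,
        9,  0,  4,  5,  9,  7,  3,  9,  4,  8,  5,  7,  7,  3,  1]), array([-1.60000000e-01, -1.50000000e-01, -1.40000000e-01, -1.30000000e-01,
       -1.20000000e-01, -1.10000000e-01, -1.00000000e-01, -9.00000000e-02,
       -8.00
[... 486 characters left out ...]
.int64(154), np.int64(155), np.int64(156), np.int64(157), np.int64(158), np.int64(159), np.int64(160), np.int64(161), np.int64(162), np.int64(163), np.int64(164), np.int64(165), np.int64(166), np.int64(167), np.int64(168), np.int64(169), np.int64(170), np.int64(181), np.int64(182), np.int64(183), np.int64(184), np.int64(185), np.int64(186), np.int64(187), np.int64(188), np.int64(189), np.int64(190), np.int64(191), np.int64(192), np.int64(193), np.int64(194), np.int64(195), np.int64(196), np.int64(197), np.int64(198), np.int64(199), np.int64(200), np.int64(201), np.int64(202)]
-0.0017437855067647852 [-0.07334119 -0.06918031  0.12664297  0.13616875]
gap 0.012532491581758681 0.06059194539415473
```

```bash
python3 - <<'E'
from h import *
g=grab('wrist','pics/w0.png');np.savez('w0.npz',im=g[0],P=g[2],K=g[3],T=g[4])
print(g[4].round(3).tolist())
for X in [(.54,.019,.145),(.547,.052,.145)]: print(proj(X,g[3],g[4]))
E
```

```text
[[1.0, 0.001, -0.001, 0.651], [0.0, -0.964, -0.265, 0.073], [-0.001, 0.265, -0.964, 0.383], [0.0, 0.0, 0.0, 1.0]]
[189.79179077 186.36152581]
[193.49204294 147.21566706]
```

arm_command(rows=[[[0,0,0,3,-2,-1.5,1],[0,0,0,6,-4.5,-3,1],[0,0,0,9,-6.5,-4.5,1],[0,0,0,12,-9,-6,1],[0,0,0,15,-11,-7.5,1],[0,0,0,18,-13,-9,1],[0,0,0,20,-15,-10,1],[0,0,0,22,-17,-10,1],[0,0,0,22,-17,-10,1],[0,0,0,22,-17,-10,1]]])

```text
time: 0.98
tool_pos: [0.4786, 0.2215, 0.3188]
tcp_rot: [[-0.004, 1.0, -0.0], [1.0, 0.004, 0.0], [0.0, -0.0, -1.0]]
force: [0.4, -0.7, -0.8]
grip_width: 0.0927
grip_force: 0.0
```

```bash
python3 - <<'E'
from h import *
g=grab('wrist','pics/w1.png');np.savez('w1.npz',im=g[0],P=g[2],K=g[3],T=g[4])
a=cv2.imread('pics/w0.png');b=cv2.imread('pics/w1.png');cv2.imwrite('pics/w01.png',cv2.resize(np.vstack([a,b]),(480,600)))
E
```

```text
(no output)
```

View pics/w01.png

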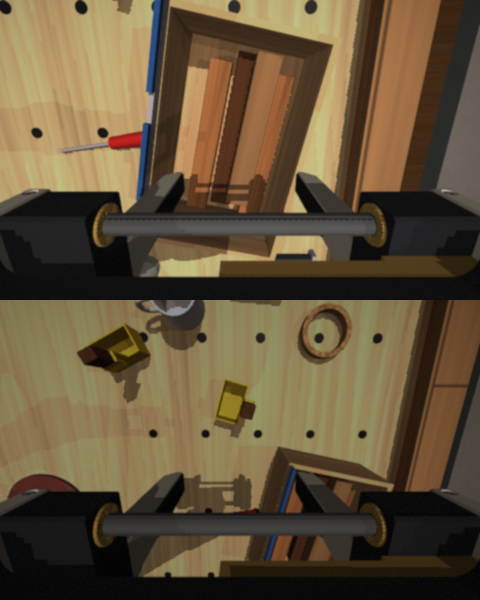

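Upper (start): strip with the bare notch near full-res (200,143). Lower: our caddy, cup near (310,133), grip near (330,147); hook faces the bin, slightly turned.

```bash
python3 - <<'E'
from h import *
def pl(u,v,zz,K,T):
    d=T[:3,:3]@np.linalg.inv(K)@np.array([u,v,1.]);o=T[:3,3];return o+d*(zz-o[2])/d[2]
z=np.load('w1.npz');im,P,K,T=[z[k] for k in('im','P','K','T')]
box=np.zeros((400,640),bool);box[95:180,275:350]=1
lo=P[box&(P[...,2]>.045)&(P[...,2]<.062)];print('rim',len(lo),cv2.minAreaRect(lo[:,:2].astype(np.float32)))
al=P[box&(P[...,2]>.02)&(P[...,2]<.062)]
hi=P[box&(P[...,2]>.145)&(P[...,2]<.165)];print('griptop',len(hi),hi.mean(0),cv2.minAreaRect(hi[:,:2].astype(np.float32)))
z=np.load('w0.npz');im,P,K,T=[z[k] for k in('im','P','K','T')]
hsv=cv2.cvtColor(im,cv2.COLOR_RGB2HSV)
m=(hsv[...,0]>100)&(hsv[...,0]<130)&(hsv[...,1]>110);m[:,:150]=0;m[:,260:]=0
# top-edge: take z from depth
vv,uu=np.where(m);w=P[m];print(m.sum(),np.nanpercentile(w[:,2],[5,50,95]))
w=np.array([pl(u,v,.145,K,T) for u,v in zip(uu,vv)])
ln=cv2.fitLine(w[:,:2].astype(np.float32),cv2.DIST_HUBER,0,.01,.01).ravel();
e=ln[:2]*np.sign(ln[1]);c=np.array([.5402,.0188]);n=np.array([e[1],-e[0]])
print('dir',e,np.arctan2(-e[0],e[1]),'offset of strip from c',(ln[2:]-c)@n)
s=(w[:,:2]-c)@e;o=(w[:,:2]-c)@n;print('s',s.min(),s.max(),'o',np.percentile(o,[3,50,97]));ss=np.sort(s);i=np.argmax(np.diff(ss));print('gap',ss[i],ss[i+1])
mid=(ss[i]+ss[i+1])/2;print('notch',c+e*mid+n*np.median(o))
# wall top rect
q=P[(abs(P[...,2]-.12)<.005)&(P[...,0]<.78)&(P[...,1]<.2)];print(cv2.minAreaRect(q[:,:2].astype(np.float32)))
# depth-based strip pts
q=P[120:170,150:260].reshape(-1,3)
for a in(0,): 
  mm=(P[...,2]>.141)&(P[...,2]<.15);mm[270:]=0;mm[:,:150]=0;mm[:,260:]=0
  q=P[mm];s=(q[:,:2]-c)@e;o=(q[:,:2]-c)@n;print(len(q),np.percentile(o,[3,50,97]),np.median(q[:,2]),np.histogram(s,bins=np.arange(-.1,.17,.005))[0])
E
```

```text
rim 368 ((0.46348217129707336, 0.27314066886901855), (0.07999611645936966, 0.04992043226957321), 74.32047271728516)
griptop 366 [0.4925353  0.26514385 0.15249362] ((0.49268391728401184, 0.2648228704929352), (0.023966653272509575, 0.020007198676466942), 74.50782775878906)
2160 [0.13964656 0.14435879 0.14597955]
dir [0.20852192 0.9780177 ] -0.21006341 offset of strip from c 0.002562001644462547
s -0.23829420376627483 0.1429780914878404 o [-0.00236685  0.00259793  0.00625123]
gap -0.14214922948938638 -0.08673359509353673
notch [ 0.51887728 -0.09366745]
((0.6382651329040527, -0.0026315152645111084), (0.3113560378551483, 0.19441504776477814), 78.020263671875)
2061 [-0.00175326  0.00174993  0.00442072] 0.14447455077609606 [ 0  0  0  0 11 32 41 41 35 42 43 41 46 39 46 45 47 43 48 48 48 51 47 54
  0  0  0  0  0  0  9 59 59 62 60 64 64 64 71 67 71 71 71 74 77 73 76 80
 41  0  0  0  0]
```

Notch centre and caddy pose measured. Chosen caddy: the one at y≈0.265 (next one 0.33). Turning the tool and going above the grip.

arm_command(rows=[[[0,0,-7,0.4,0.1,1,1],[0,0,-14,0.8,0.2,2,1],[0,0,-21,1.2,0.4,3,1],[0,0,-28,1.6,0.5,4,1],[0,0,-35,2,0.6,5,1],[0,0,-42,2.4,0.8,6,1],[0,0,-49,2.8,0.9,7,1],[0,0,-56,3.2,1,8,1],[0,0,-63,3.6,1.2,9,1],[0,0,-70,4,1.3,10.5,1],[0,0,-74.2,4.4,1.4,12,1],[0,0,-74.2,4.4,1.4,12,1]]])

```text
time: 2.03
tool_pos: [0.4936, 0.2615, 0.195]
tcp_rot: [[-0.962, 0.274, -0.006], [0.274, 0.962, -0.004], [0.005, -0.005, -1.0]]
force: [-1.0, 1.5, -0.6]
grip_width: 0.0931
grip_force: 0.0
```

```bash
python3 - <<'E'
from h import *
g=grab('wrist','pics/w2.png');im,d,P,K,T=g
s=read_state();print(s['tool_pos'],s['tcp_rot'].round(4).tolist() if hasattr(s['tcp_rot'],'round') else s['tcp_rot'],s['qpos'])
m=(P[...,2]>.145)&(P[...,2]<.162)&(np.hypot(P[...,0]-.49,P[...,1]-.265)<.04)
q=P[m];print(len(q),q.mean(0),cv2.minAreaRect(q[:,:2].astype(np.float32)))
E
```

```text
[0.49414291 0.26177203 0.19658591] [[-0.961, 0.2763, -0.0039], [0.2764, 0.9611, -0.0027], [0.0031, -0.0037, -1.0]] [-0.29702523  0.51914025 -0.35280646  1.71026731  0.21156473  0.95462943
  0.56002215]
827 [0.4910555  0.26504359 0.1522887 ] ((0.4921596944332123, 0.2648160457611084), (0.024008499458432198, 0.0203262809664011), 74.1274185180664)
```

View pics/w2.png

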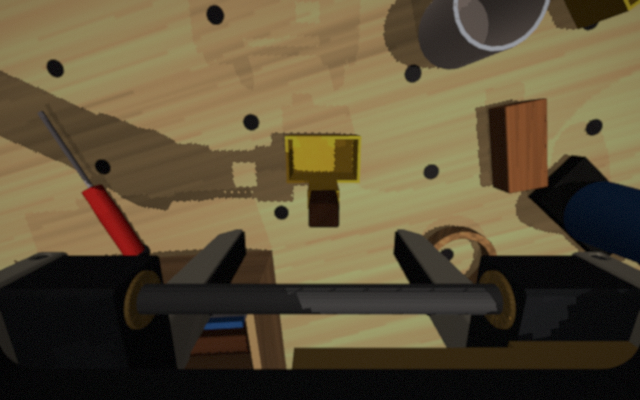

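The caddy is centred between the fingers, grip at (323,208). Descend and close.

arm_command(rows=[[[0,0,0,0.3,0.2,2,1],[0,0,0,0.3,0.2,4,1],[0,0,0,0.3,0.2,6,1],[0,0,0,0.3,0.2,7.3,1],[0,0,0,0.3,0.2,7.8,1],[0,0,0,0.3,0.2,7.8,1],[0,0,0,0.3,0.2,7.8,1],[0,0,0,0.3,0.2,7.8,1]]])

```text
time: 2.75
tool_pos: [0.4927, 0.267, 0.122]
tcp_rot: [[-0.962, 0.273, 0.002], [0.273, 0.962, 0.001], [-0.002, 0.002, -1.0]]
force: [-0.3, -0.7, 0.4]
grip_width: 0.093
grip_force: 0.0
```

arm_command(rows=[[[0,0,0,0,0,0,-1],[0,0,0,0,0,0,-1],[0,0,0,0,0,0,-1],[0,0,0,0,0,0,-1],[0,0,0,0,0,0,-1],[0,0,0,0,0,0,-1],[0,0,0,0,0,0,-1],[0,0,0,0,0,0,-1],[0,0,0,0,0,0,-1],[0,0,0,0,0,0,-1]]])

```text
time: 3.58
tool_pos: [0.4916, 0.2668, 0.1206]
tcp_rot: [[-0.962, 0.272, -0.0], [0.272, 0.962, 0.0], [0.0, -0.0, -1.0]]
force: [-0.2, 0.6, -0.1]
grip_width: 0.031
grip_force: 0.0
```

arm_command(rows=[[[0,0,0,0,0,0,-1],[0,0,0,0,0,0,-1],[0,0,0,0,0,0,-1],[0,0,0,0,0,0,-1],[0,0,0,0,0,0,-1],[0,0,0,0,0,0,-1]]])

```text
time: 4.08
tool_pos: [0.4915, 0.2665, 0.1204]
tcp_rot: [[-0.962, 0.272, -0.0], [0.272, 0.962, -0.001], [0.0, -0.001, -1.0]]
force: [-0.9, -0.1, -0.7]
grip_width: 0.0239
grip_force: 30.0
```

arm_command(rows=[[[0,0,0,0,0,-0.5,-1],[0,0,0,0,0,-1.5,-1],[0,0,0,0,0,-3,-1],[0,0,0,0,0,-5,-1],[0,0,0,0,0,-7,-1],[0,0,0,0,0,-8.5,-1],[0,0,0,0,0,-9,-1],[0,0,0,0,0,-9,-1],[0,0,0,0,0,-9,-1],[0,0,0,0,0,-9,-1]]])

```text
time: 4.92
tool_pos: [0.4909, 0.2662, 0.2096]
tcp_rot: [[-0.962, 0.272, -0.002], [0.272, 0.962, -0.001], [0.002, -0.002, -1.0]]
force: [0.9, 0.3, -2.4]
grip_width: 0.0238
grip_force: 30.0
```

```bash
python3 - <<'E'
from h import *
im,d,P,K,T=grab('wrist','pics/w3.png')
s=read_state();R=np.array(s['tcp_rot']);p=np.array(s['tool_pos']);print(p,s['force'],s['torque'],s['grip_width'],s['grip_force'])
L=(P-p)@R  # tool coords
np.savez('w3.npz',im=im,L=L)
hsv=cv2.cvtColor(im,cv2.COLOR_RGB2HSV)
m=(hsv[...,0]>16)&(hsv[...,0]<34)&(hsv[...,1]>130)&(L[...,2]>.06)&(L[...,2]<.125)&(abs(L[...,0])<.1)&(abs(L[...,1])<.06)
q=L[m];print('cup',len(q),cv2.minAreaRect(q[:,:2].astype(np.float32)),np.nanpercentile(q[:,2],[2,50,98]))
r=L[m&(L[...,2]<np.nanpercentile(q[:,2],2)+.008)];print('rim',len(r),cv2.minAreaRect(r[:,:2].astype(np.float32)),r.mean(0))
A=np.c_[r[:,:2],np.ones(len(r))];print('plane',np.linalg.lstsq(A,r[:,2],rcond=None)[0])
E
```

```text
[0.49087414 0.26620691 0.20942759] [ 0.06142257  0.50240273 -2.11450371] [ 0.09222317 -0.09378767 -0.06178824] 0.023602801445474383 29.981540143489838
cup 6171 ((0.02906394749879837, -0.0003681480884552002), (0.08028238266706467, 0.050273649394512177), 89.93297576904297) [0.06444963 0.11325037 0.11849966]
rim 1413 ((0.029066458344459534, -0.00037697330117225647), (0.08029552549123764, 0.050254978239536285), 89.97319793701172) [ 0.02889477 -0.00068195  0.06627832]
plane [-0.01512934  0.0009201   0.0667161 ]
```

View pics/w3.png

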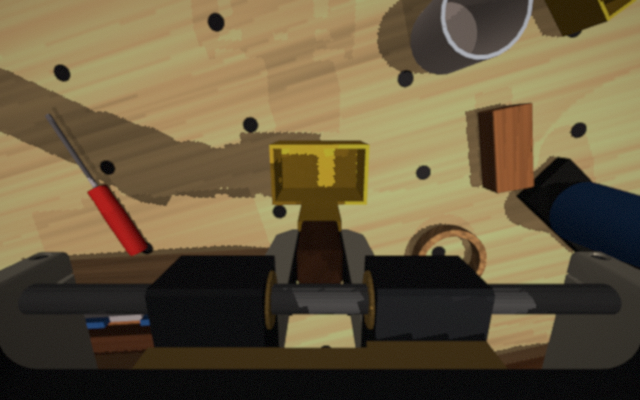

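Grasp good (grip 1.4 mm off TCP, upright). Moving to 2 cm in front of the strip, opposite the notch.

arm_command(rows=[[[0,0,-0.5,-0.4,-0.8,0,-1],[0,0,-1,-1.2,-2.4,0,-1],[0,0,-1.5,-2,-4.4,0,-1],[0,0,-2,-3,-6.8,0,-1],[0,0,-2.5,-4,-9.2,0,-1],[0,0,-3,-5,-11.6,0,-1],[0,0,-3.8,-6.2,-14,0,-1],[0,0,-3.8,-7.4,-16,0,-1],[0,0,-3.8,-8.4,-17.8,0,-1],[0,0,-3.8,-9.2,-18.7,0,-1],[0,0,-3.8,-9.2,-18.7,0,-1],[0,0,-3.8,-9.2,-18.7,0,-1]]])

```text
time: 5.97
tool_pos: [0.5291, 0.0619, 0.2103]
tcp_rot: [[-0.978, 0.209, -0.001], [0.209, 0.978, 0.001], [0.001, 0.001, -1.0]]
force: [1.0, 0.2, -2.6]
grip_width: 0.0237
grip_force: 30.0
```

```bash
cat > meas.py <<'E'
from h import *
import sys
def run(f):
    im,d,P,K,T=grab('wrist',f)
    s=read_state();R=np.array(s['tcp_rot']);p=np.array(s['tool_pos'])
    print('tcp',p.round(4),'yaw',np.degrees(np.arctan2(-R[0,1],R[1,1])).round(2),'tilt',R[2,:2].round(4),'F',np.round(s['force'],1))
    L=(P-p)@R
    hsv=cv2.cvtColor(im,cv2.COLOR_RGB2HSV)
    m=(hsv[...,0]>16)&(hsv[...,0]<34)&(hsv[...,1]>130)&(L[...,2]>.058)&(L[...,2]<.074)&(abs(L[...,0])<.1)&(abs(L[...,1])<.06)
    q=L[m];print('cup rim tool',cv2.minAreaRect(q[:,:2].astype(np.float32)))
    c=np.array([.5402,.0188]);e=np.array([.2085,.978]);n=np.array([.978,-.2085])
    m=(P[...,2]>.14)&(P[...,2]<.15)&(abs((P[...,:2]-c)@n)<.012)&(hsv[...,0]>95)&(hsv[...,0]<135)
    q=P[m];
    if len(q)>30:
        S=(q[:,:2]-c)@e;o=(q[:,:2]-c)@n;print('strip',len(q),'o',np.percentile(o,[2,50,98]).round(4),'z',np.median(q[:,2]).round(4));h=np.sort(S);i=np.argsort(-np.diff(h))[:3];print([(h[j].round(4),h[j+1].round(4)) for j in i],h[0],h[-1])
    g=p+R@np.array([-.0014,-.0004,0]);d=g[:2]-c;print('grip o,s',(d@n).round(4),(d@e).round(4))
run(sys.argv[1])
E
python3 meas.py pics/w4.png
```

```text
tcp [0.5288 0.0634 0.2104] yaw -11.92 tilt [0.0012 0.0015] F [-0.9  0.8 -2.1]
cup rim tool ((0.016860023140907288, -0.0017381049692630768), (0.07353463768959045, 0.08012145012617111), 0.03297960385680199)
strip 1578 o [-0.0024 -0.0004  0.0037] z 0.1447
[(np.float64(0.0185), np.float64(0.0602)), (np.float64(0.1511), np.float64(0.1522)), (np.float64(0.0619), np.float64(0.0628))] -0.07849108605419133 0.15221605468786825
grip o,s -0.019 0.0408
```

View pics/w4.png

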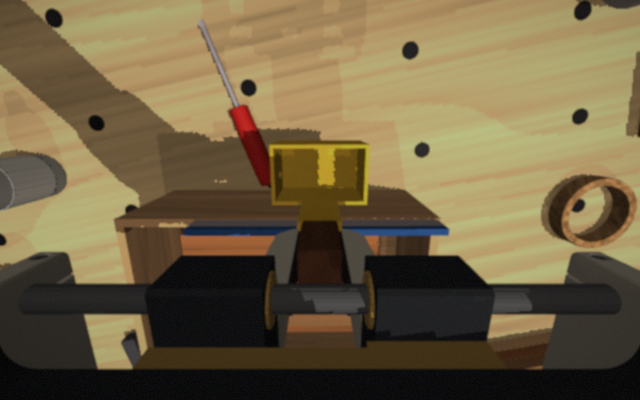

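Strip ends give the middle at s=0.037, confirming the notch. Move over it.

arm_command(rows=[[[0,0,0,-0.4,-0.1,0,-1],[0,0,0,-0.9,-0.2,0,-1],[0,0,0,-1.4,-0.3,0,-1],[0,0,0,-1.8,-0.4,0,-1],[0,0,0,-2,-0.4,0,-1],[0,0,0,-2,-0.4,0,-1],[0,0,0,-2,-0.4,0,-1],[0,0,0,-2,-0.4,0,-1]]])

```text
time: 6.68
tool_pos: [0.5479, 0.0539, 0.2106]
tcp_rot: [[-0.978, 0.208, -0.0], [0.208, 0.978, 0.0], [0.0, 0.0, -1.0]]
force: [0.4, 0.6, -2.3]
grip_width: 0.024
grip_force: 30.0
```

```bash
for i in 1 2 3; do python3 meas.py pics/w5$i.png; done
```

```text
tcp [0.5478 0.0539 0.2106] yaw -11.98 tilt [0.0002 0.0001] F [ 0.8 -0.4 -2.5]
cup rim tool ((0.028094394132494926, -0.0004316680133342743), (0.08029332756996155, 0.05220209062099457), 89.8855209350586)
strip 1920 o [-0.0023  0.0003  0.004 ] z 0.1447
[(np.float64(0.0185), np.float64(0.0542)), (np.float64(0.0176), np.float64(0.0184)), (np.float64(0.0023), np.float64(0.003))] -0.07821948527854579 0.151642300485044
grip o,s 0.0015 0.0355
tcp [0.5478 0.0538 0.2107] yaw -11.98 tilt [0.0001 0.    ] F [-0.2 -0.3 -2.8]
cup rim tool ((0.02922605164349079, -0.000411447137594223), (0.08014988154172897, 0.050246912986040115), 89.86962127685547)
strip 1921 o [-0.0024  0.0003  0.0039] z 0.1447
[(np.float64(0.0184), np.float64(0.0541)), (np.float64(0.0668), np.float64(0.0675)), (np.float64(-0.0029), np.float64(-0.0021))] -0.07829304179377976 0.1507991146461318
grip o,s 0.0016 0.0354
tcp [0.5478 0.0538 0.2107] yaw -11.99 tilt [0. 0.] F [ 0.2 -1.4 -1.6]
cup rim tool ((0.028240904211997986, -0.000462852418422699), (0.08024543523788452, 0.052082184702157974), 89.87525177001953)
strip 1927 o [-0.0023  0.0003  0.004 ] z 0.1447
[(np.float64(0.0184), np.float64(0.0541)), (np.float64(0.0167), np.float64(0.0174)), (np.float64(0.065), np.float64(0.0657))] -0.07834529110288574 0.15128665019631873
grip o,s 0.0016 0.0354
```

arm_command(rows=[[[0,0,0,0.08,0.09,0.4,-1],[0,0,0,0.08,0.09,0.9,-1],[0,0,0,0.08,0.09,1.3,-1],[0,0,0,0.08,0.09,1.6,-1],[0,0,0,0.08,0.09,1.9,-1],[0,0,0,0.08,0.09,2.2,-1],[0,0,0,0.08,0.09,2.5,-1],[0,0,0,0.08,0.09,2.8,-1],[0,0,0,0.08,0.09,3.1,-1],[0,0,0,0.08,0.09,3.4,-1],[0,0,0,0.08,0.09,3.6,-1],[0,0,0,0.08,0.09,3.7,-1]]])

```text
time: 7.83
tool_pos: [0.5472, 0.0547, 0.1733]
tcp_rot: [[-0.978, 0.208, -0.001], [0.208, 0.978, -0.0], [0.001, -0.0, -1.0]]
force: [-0.1, 0.5, -2.4]
grip_width: 0.0237
grip_force: 30.0
```

arm_command(rows=[[[0,0,0,0,0,0,-1],[0,0,0,0,0,0,-1],[0,0,0,0,0,0,-1],[0,0,0,0,0,0,-1]]])

```text
time: 8.17
tool_pos: [0.5475, 0.0548, 0.1739]
tcp_rot: [[-0.978, 0.208, 0.0], [0.208, 0.978, 0.0], [-0.0, 0.0, -1.0]]
force: [-0.1, 0.7, -3.0]
grip_width: 0.024
grip_force: 30.0
```

```bash
python3 meas.py pics/w6.png
```

```text
tcp [0.5475 0.0548 0.1738] yaw -12.0 tilt [-0.0003  0.0001] F [-0.3 -0.5 -2. ]
cup rim tool ((0.028218673542141914, 6.258487701416016e-06), (0.08400876820087433, 0.05200919508934021), 89.90669250488281)
strip 2610 o [-0.0024 -0.      0.0036] z 0.1447
[(np.float64(0.0189), np.float64(0.0542)), (np.float64(0.0552), np.float64(0.0557)), (np.float64(0.0603), np.float64(0.0608))] -0.07815121364087814 0.15150134719173053
grip o,s 0.001 0.0363
```

arm_command(rows=[[[0,0,0,0,0,0.15,-1],[0,0,0,0,0,0.3,-1],[0,0,0,0,0,0.45,-1],[0,0,0,0,0,0.55,-1],[0,0,0,0,0,0.6,-1],[0,0,0,0,0,0.65,-1],[0,0,0,0,0,0.7,-1],[0,0,0,0,0,0.75,-1],[0,0,0,0,0,0.8,-1],[0,0,0,0,0,0.85,-1],[0,0,0,0,0,0.9,-1],[0,0,0,0,0,0.95,-1]]])

```text
time: 9.22
tool_pos: [0.5474, 0.0547, 0.1641]
tcp_rot: [[-0.978, 0.208, -0.0], [0.208, 0.978, -0.0], [0.0, -0.0, -1.0]]
force: [0.3, 0.0, -2.7]
grip_width: 0.0237
grip_force: 30.0
```

arm_command(rows=[[[0,0,0,0,0,0.05,-1],[0,0,0,0,0,0.1,-1],[0,0,0,0,0,0.15,-1],[0,0,0,0,0,0.2,-1],[0,0,0,0,0,0.25,-1],[0,0,0,0,0,0.25,-1]]])

```text
time: 9.72
tool_pos: [0.5473, 0.0547, 0.1615]
tcp_rot: [[-0.978, 0.208, -0.0], [0.208, 0.978, 0.0], [0.0, -0.0, -1.0]]
force: [-0.8, 0.6, -1.9]
grip_width: 0.0236
grip_force: 30.0
```

No contact 4 mm below the strip-top level: it's in the notch. Continue gently.

arm_command(rows=[[[0,0,0,0,0,0.05,-1],[0,0,0,0,0,0.1,-1],[0,0,0,0,0,0.15,-1],[0,0,0,0,0,0.2,-1],[0,0,0,0,0,0.25,-1],[0,0,0,0,0,0.3,-1],[0,0,0,0,0,0.33,-1],[0,0,0,0,0,0.36,-1],[0,0,0,0,0,0.36,-1]]])

```text
time: 10.47
tool_pos: [0.5473, 0.0547, 0.158]
tcp_rot: [[-0.978, 0.208, -0.0], [0.208, 0.978, 0.0], [0.0, -0.0, -1.0]]
force: [-0.6, 0.1, -2.0]
grip_width: 0.0239
grip_force: 30.0
```

arm_command(rows=[[[0,0,0,0,0,0.02,-1],[0,0,0,0,0,0.04,-1],[0,0,0,0,0,0.06,-1],[0,0,0,0,0,0.06,-1]]])

```text
time: 10.8
tool_pos: [0.5474, 0.0547, 0.1574]
tcp_rot: [[-0.978, 0.208, -0.0], [0.208, 0.978, 0.0], [0.0, 0.0, -1.0]]
force: [0.1, 0.1, -2.7]
grip_width: 0.0236
grip_force: 30.0
```

arm_command(rows=[[[0,0,0,0,0,0.03,-1],[0,0,0,0,0,0.06,-1],[0,0,0,0,0,0.06,-1]]])

```text
time: 11.05
tool_pos: [0.5474, 0.0547, 0.1573]
tcp_rot: [[-0.978, 0.208, 0.0], [0.208, 0.978, -0.0], [-0.0, -0.0, -1.0]]
force: [-0.7, 0.8, 1.6]
grip_width: 0.0237
grip_force: 30.0
```

arm_command(rows=[[[0,0,0,0,0,0.03,-1],[0,0,0,0,0,0.06,-1],[0,0,0,0,0,0.06,-1]]])

```text
time: 11.3
tool_pos: [0.5474, 0.0548, 0.1572]
tcp_rot: [[-0.978, 0.208, 0.0], [0.208, 0.978, -0.0], [-0.001, -0.0, -1.0]]
force: [-2.0, 0.1, 6.0]
grip_width: 0.0241
grip_force: 30.0
```

Seated at the floor height (0.1572 vs expected 0.1574, push ~8 N). Ease off slightly and release.

arm_command(rows=[[[0,0,0,0,0,-0.05,-1],[0,0,0,0,0,-0.05,0.2],[0,0,0,0,0,-0.05,0.2],[0,0,0,0,0,-0.05,0.2],[0,0,0,0,0,-0.05,0.2],[0,0,0,0,0,-0.05,0.2],[0,0,0,0,0,-0.05,0.2],[0,0,0,0,0,-0.05,0.2],[0,0,0,0,0,-0.05,0.2],[0,0,0,0,0,-0.05,0.2]]])

```text
time: 12.13
tool_pos: [0.5474, 0.0548, 0.1567]
tcp_rot: [[-0.978, 0.208, -0.0], [0.208, 0.978, 0.0], [0.0, 0.0, -1.0]]
force: [0.1, 1.1, 0.0]
grip_width: 0.0558
grip_force: 0.0
```

arm_command(rows=[[[0,0,0,0,0,-0.3,0.2],[0,0,0,0,0,-1,0.2],[0,0,0,0,0,-2,0.2],[0,0,0,0,0,-3.5,0.2],[0,0,0,0,0,-5,0.2],[0,0,0,0,0,-7,0.2],[0,0,0,0,0,-9,0.2],[0,0,0,0,0,-11,0.2],[0,0,0,0,0,-12,0.2],[0,0,0,0,0,-12,0.2],[0,0,0,0,0,-12,0.2],[0,0,0,0,0,-12,0.2]]])

```text
time: 13.13
tool_pos: [0.5466, 0.0545, 0.2757]
tcp_rot: [[-0.978, 0.208, -0.002], [0.208, 0.978, -0.0], [0.002, -0.001, -1.0]]
force: [-1.0, -0.7, -0.8]
grip_width: 0.0555
grip_force: 0.0
```

```bash
python3 - <<'E'
from h import *
im,d,P,K,T=grab('wrist','pics/w7.png')
c=np.array([.5402,.0188]);e=np.array([.2085,.978]);n=np.array([.978,-.2085])
S=(P[...,:2]-c)@e;O=(P[...,:2]-c)@n
m=(P[...,2]>.152)&(P[...,2]<.2)&(abs(S-.037)<.05)&(abs(O)<.04)
q=P[m];print('grip',len(q),np.median(q[:,2]),O[m].min(),O[m].max(),S[m].min(),S[m].max())
im2=grab('side','pics/s7.png')[0]
a=cv2.resize(im2[110:260,260:460],(800,600),interpolation=cv2.INTER_CUBIC)
cv2.imwrite('pics/fin.png',np.vstack([cv2.resize(a,(480,300)),cv2.resize(im,(480,300))])[:,:,::-1])
E
```

```text
grip 717 0.18936611305290674 -0.010207972636641699 0.009403288526058186 0.024463790668325006 0.048045324255186136
```

View pics/fin.png

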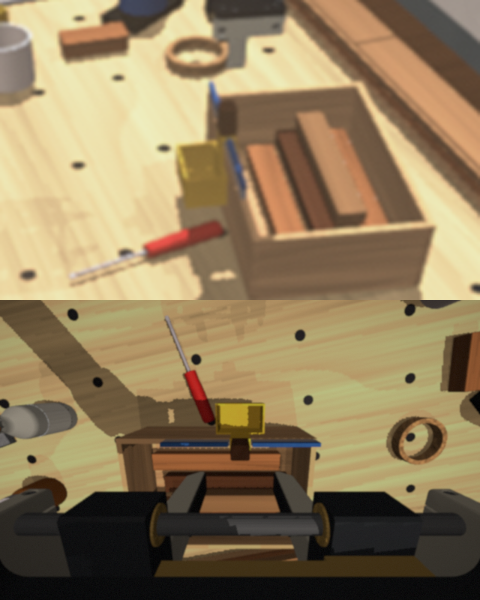

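The caddy hangs outside the front wall: cup at about (200,172) in the upper half, grip over the notch at about (240,448) in the lower half. Its top is at 0.189 m (0.190 expected when home). The gripper is clear.

```bash
python3 -c "from station import *; print(job_done())"
```

```text
the job is handed in; nothing more can be done
None
```

The yellow caddy hangs by its hook, fully home in the strip's notch, and is released with the gripper clear. The highest contact force read while seating it was about 9 N, the bystanders in view look unmoved, and the job was handed in at about 13 s.

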